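# Present the marked slide over the light pad

## Robot

A 7-joint arm with a two-finger parallel gripper is mounted at the origin on the work surface. World frame = base frame: x ahead of the robot, y to its left, z up, the work surface at z = 0. Lengths are in m, angles in rad, forces in N, time in s.
With the tool pointing down it reaches from about 0.425 to 0.825 m from the base axis. Payload 3.6 kg.
Tool frame: the origin (TCP) lies midway between the tips of the shut fingers; the grasp point (between the pads) lies 19 mm behind it; z points along the fingers, x is the direction in which the jaws open and shut, and the axes are right-handed (so a half turn about z gives the same grasp; the last joint's range is limited). The gripper opens to 85 mm and grips with 20 to 120 N. Pads are 22 mm wide; open, the fingers measure 114 mm over their backs; the gripper's body (76 mm by 85 mm) begins 54 mm behind the grasp point. The pads swing forward as they close: fully open they stand 13 mm farther back than shut.
Start: joints at [-1.355, 0.615, -0.013, 1.423, 0.008, 1.103, -0.04], TCP at [0.156, 0.631, 0.231] pointing down, gripper open.
Joint ranges: [-3.12, 3.12], [-0.3, 2.06], [-1.34, 1.32], [0.26, 2.42], [-1.36, 4.5], [0.01, 1.98], [-2.84, 2.84]. Speed limits (rad/s): [2.79, 2.79, 3.14, 3.14, 3.14, 3.14, 3.14].

## Interface

Orientations are given as a unit quaternion [w, x, y, z].
In Python, from bench import env gives the robot as it stands.
- The arm moves only by the tool carry_out, never from a script. Its argument "series" is a list of rows, each a list of 7 numbers: the turn, a rotation vector about the tool's x, y, z in rad, then the shift along the tool's x, y, z in mm, then the gripper command: -1 is shut, 1 is fully open, values between are in proportion. In form: [[ax, ay, az, x, y, z, gripper], ...]. A call has 1 to 12 rows; each row is the pose to reach, as a shift and turn from the pose measured when the call began, along the tool's axes at that moment; what a row does not reach only later rows make up. A row lasts 1/8 s, in which the tool goes at most 62.5 mm and 10.7 degrees, less where a joint would pass 70% of its speed; a pose out of reach is approached as far as the arm can. A call with a gripper value outside its range is refused whole. The fingers move at their own pace and stop on an object; "newtons" is the grip in N (left out, the last holds). Time passes only in rows, so rows that repeat a pose let the fingers close. It gives the time, the measured TCP pose, the force and the opening at its end, in the units of the state.
- env.get_obs(): the state, without advancing time (a new reading comes with each control period).
- env.grab_frame(name): name is "side" or "top" or "wrist"; returns a dict with "pixels" (420x560x3 uint8, red, green, blue), "range_z" (420x560 float32, m along the optical axis (not along the pixel's ray), 0 where there is no reading), "fx", "fy", "cx", "cy" (pixels), "xyz" and "rotation" of the camera in the world. Camera axes: x right, y up, looking along -z (the intrinsics and any distortion apply to the point x, -y, -z); pixel columns grow to the right and rows downward; lengths in m; the calibration is good to about 2 mm. A picture is of the moment at which its call begins.
- env.close_job(): hands the job in, once; it reports no verdict.
The state is a dict: "time": time; "joint_positions": joint angles; "dq": joint speeds; "tau": joint torques, N m; "position": TCP position; "ee_rot": TCP orientation; "force": force on the tool from outside, world axes, zero at the start; "torque": the same for the moment, N m; "grip_width": finger opening in m.
Only numpy, scipy, OpenCV 4.12 (cv2) and the standard library are available. Lean on these libraries where they do the work, as an engineer would, in place of code of your own. Each camera call takes 0.05 s, during which the arm holds its last target. There are 200 camera calls.

## Task

One of the two glass slides standing in the wooden stands has a small corner notch marking its frosted, labelled end. Take that slide by its clear part (fingers off the frosted end) and hold it out with the label over the middle of the light pad, about a hand's width (9 to 19 cm) above it, label side tipped upward to a slope of 45 degrees or flatter. Finish still holding it there, steady and touching nothing else; leave the plain slide, magnifier, can lid and scraper where they are.

Things in the scene. Friction and masses are not known exactly. Their poses are not given: they have to be found in the camera images.
- slide: The marked slide: clear glass plate 100 long (own x) x 6 thick (y) x 50 wide (z), about 75 g, loose; starts on a long edge in the slot of stand_a, notch at the top. Origin: middle of its lower long edge as it stands. +x points to the frosted end, +y straight out of the label face, +z to the notched long edge (up at the start). Clear part: x from -50 to 22 mm
- slide_frost: The slide's white frosted end, part of it (same origin and axes): x from 22 to 50 mm, ruled paper label on its +y face only. The notch, 10 x 10, is cut through at the +x +z corner. Seen from the label side with the notched edge up, the frosted end is on the left. Fingers must not hold it here
- slide_label (a point): Centre of the label, on the slide at x 36, y 3, z 20 mm in the slide's axes
- plain_slide: The other slide, same size and glass, no notch and no frosting, standing in the slot of stand_b; same origin (middle of lower long edge). Leave it alone
- stand_a: Fixed dark wood stand 110 (x) x 50 (y) x 24 high, a slot 8 wide along its x, open at both ends, slot floor 10 above the table; a slide in it stands up to 60 above the table, 36 of it above the stand. Origin: centre of the underside. Holds the marked slide, at either side of the table and at any yaw
- stand_b: Fixed stand like stand_a, holds the plain slide
- light_pad: Fixed flat light pad 140 x 140 x 12 high on the table, with a 120 square white face. Origin: centre of the underside
- pad_top (a point): Middle of the light pad's white face, 12 above the table
- magnifier: Loose round hand magnifier, brown rim 68 across and 10 high, handle 85 long, lying flat; origin under the lens centre. Bystander
- can_lid: Loose orange disc, 104 across, 14 high; origin under its centre. Bystander
- scraper: Loose steel scraper, 112 long, 20 wide, 10 high, lying flat; origin near its middle, underside. Bystander

How it is judged:
On the way:
1. the marked slide is lifted clear of its stand in the fingers (height (world z) of slide_label above 0.07 m and contact force between the fingers and slide above 1 N and contact force between slide and stand_a below 0.05 N), for 0.2 s.
At the end, for the whole second after the job is handed in: The fingers hold the marked slide by its clear part, none on the frosted end; the label face points up within 55 degrees of vertical; the label's centre is within 30 mm of the pad's middle seen from above and 80 to 200 mm above it; the slide is still and touches neither pad nor stands (angle between slide's own y axis and vertical below 0.96 rad and horizontal distance between slide_label and pad_top below 0.03 m and z of slide_label in the frame of pad_top between 0.08 and 0.2 m and contact force between the fingers and slide above 1 N and contact force between the fingers and slide_frost below 0.1 N and contact force between slide and light_pad below 0.05 N and contact force between slide and stand_a below 0.05 N and contact force between slide and stand_b below 0.05 N and linear speed of slide below 0.03 m/s and angular speed of slide below 0.2 rad/s); the arm keeps its last pose, push and grip.
It fails at once if the plain slide is disturbed (distance of plain_slide from where it was at the start of the episode above 0.02 m).
It fails at once if the magnifier is moved (distance of magnifier from where it was at the start of the episode above 0.03 m).
It fails at once if the can lid is moved (distance of can_lid from where it was at the start of the episode above 0.03 m).
It fails at once if the scraper is moved (distance of scraper from where it was at the start of the episode above 0.03 m).
It also fails if it takes over 35 s, if anything falls off the work surface, if the arm or the gripper's body presses on something with over 40 N, if the wrist force passes 120 N, or if a joint passes its speed limit or range.

## Working session

There is one attempt and no reset: what is moved stays moved. The work goes in short steps, Python scripts to look and compute and a tool call to move; the robot and the scene stay as the last step left them, time stands still between calls to the robot, and variables do not carry over. Pictures are saved under pics/ and viewed, about 8 in all and at most 12, crops included, and the job is handed in when it is done.

Besides the shell and the picture viewer there is one more tool, called after "Call:" as name(argument=value, ...), one argument or row to a line, values as JSON. carry_out: Moves the arm, as the interface text tells. Its arguments: {"type":"object","properties":{"series":{"type":"array"},"newtons":{"type":"number"}},"required":["series"]}

```bash
mkdir -p pics
cat > h.py <<'E'
from bench import env
import numpy as np, cv2
from scipy.spatial.transform import Rotation as R
def snap(n,f):
    d=env.grab_frame(n); cv2.imwrite(f'pics/{f}.png',d['pixels'][:,:,::-1]); np.savez(f'pics/{f}.npz',**d); return d
def rot(d):
    r=np.array(d['rotation'],float); return r if r.shape==(3,3) else R.from_quat(r[[1,2,3,0]]).as_matrix()
def px(d,u,v,plane=None,dep=None):
    "world point of pixel; at depth or on plane z"
    ray=np.array([(u-d['cx'])/d['fx'],-(v-d['cy'])/d['fy'],-1.]); w=rot(d)@ray; o=np.array(d['xyz'],float)
    t=(plane-o[2])/w[2] if plane is not None else (dep if dep else d['range_z'][int(v),int(u)])
    return o+t*w
def proj(d,p):
    c=rot(d).T@(np.array(p)-d['xyz']); return d['cx']+d['fx']*c[0]/-c[2], d['cy']-d['fy']*c[1]/-c[2]
E
python3 - <<'E'
from h import *
for n in('top','side'):
    d=snap(n,n+'1'); print({k:np.round(v,3).tolist() if k!='name' else v for k,v in d.items() if k not in('pixels','range_z')})
print(env.get_obs())
E
```

```text
{'fx': 533.11, 'fy': 533.11, 'cx': 273.988, 'cy': 220.992, 'xyz': [0.367, 0.021, 1.24], 'rotation': [0.715, 0.042, -0.056, -0.695]}
{'fx': 497.036, 'fy': 497.036, 'cx': 291.276, 'cy': 211.775, 'xyz': [0.314, 0.798, 0.798], 'rotation': [-0.144, -0.058, 0.394, 0.906]}
{'time': 0.1, 'joint_positions': array([-1.35450707,  0.61586363, -0.01264837,  1.42475846,  0.00813044,
        1.10339867, -0.04039929]), 'dq': array([ 0.00024399, -0.00039995, -0.00196702, -0.00427923, -0.00158497,
       -0.00106302, -0.00051124]), 'tau': array([ 1.49737887e-03, -4.70384753e+01,  2.60449955e-01, -1.71570826e+01,
        1.01465426e-02,  5.87349728e-03,  2.43850371e-05]), 'position': array([0.15607995, 0.63026565, 0.23022064]), 'ee_rot': array([ 7.48032590e-04,  7.87498020e-01,  6.16316035e-01, -9.23897847e-04]), 'force': array([ 0.17474295, -0.89908872, -0.46906127]), 'torque': array([ 0.02615472, -0.00832624, -0.02235448]), 'grip_width': 0.085456647438001}
```

View pics/top1.png

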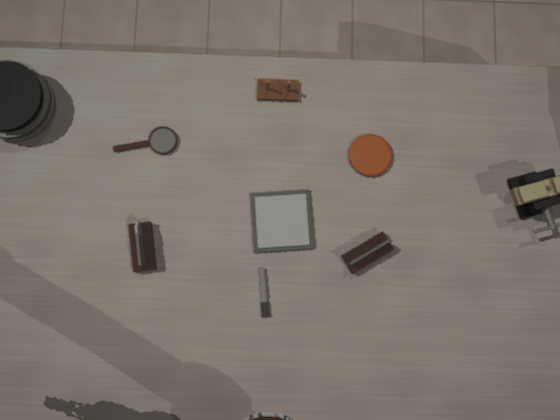

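View pics/side1.png

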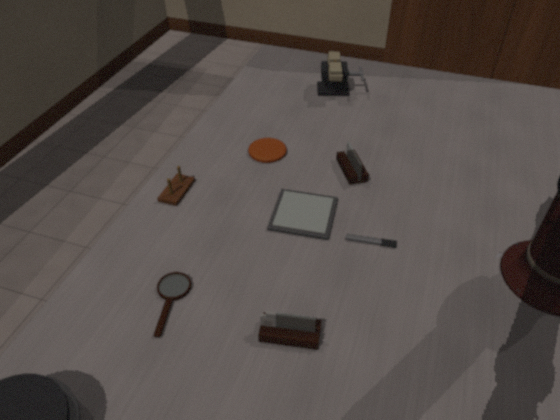

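Run:
```python
from h import *
a=np.load('pics/top1.npz');b=np.load('pics/side1.npz')
c=[(a,105,205),(a,330,210),(b,250,290),(b,315,130)]
f=[cv2.resize(d['pixels'][y:y+75,x:x+100],None,fx=4,fy=4,interpolation=2) for d,x,y in c]
o=np.vstack([np.hstack(f[:2]),np.hstack(f[2:])]); o=cv2.convertScaleAbs(o,alpha=1.6,beta=10)
cv2.imwrite('pics/c1.png',o[:,:,::-1])
```

```text
(no output)
```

View pics/c1.png

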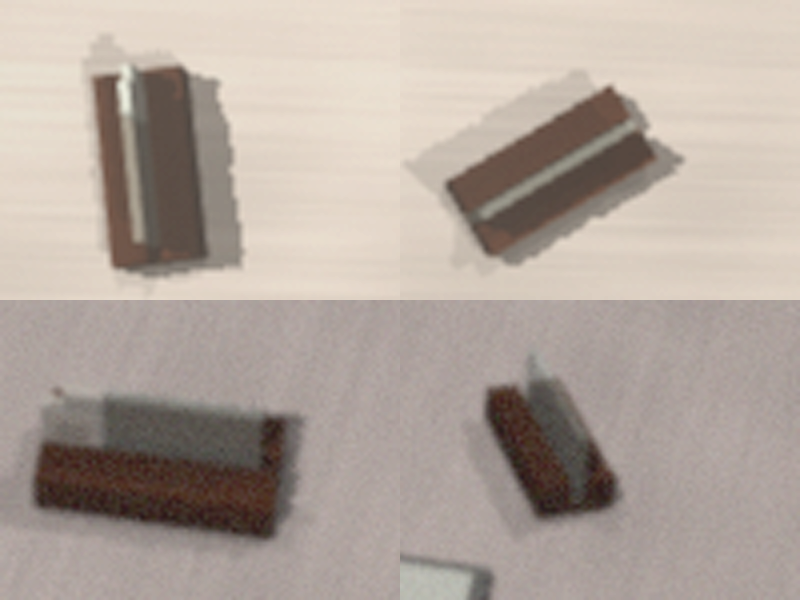

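Run:
```python
from h import *
a=np.load('pics/top1.npz')
C=np.array([px(a,105+x/4,205+y/4,.024)[:2] for x,y in [(95,75),(185,67),(205,258),(113,268)]])
print(C.round(3),C.mean(0), np.degrees(np.arctan2(*((C[0]+C[1]-C[2]-C[3])[::-1]))), np.linalg.norm(C[0]-C[1]),np.linalg.norm(C[1]-C[2]))
P=np.array([px(a,*p,.012)[:2] for p in [(249,193),(309,191),(314,250),(252,252)]]);print('pad',P.mean(0))
for n,p in dict(mag=(163,140),lid=(370,155),scr=(264,292),lidd=(280,90)).items(): print(n,px(a,*p,.01).round(3))
for s,(x,y) in dict(endfar=(128,72),endnear=(138,240)).items(): print(s,px(a,105+x/4,205+y/4,.06).round(3))
s=env.get_obs();print(s['position'],R.from_quat(s['ee_rot'][[1,2,3,0]]).as_matrix().round(3))
```

```text
[[0.521 0.333]
 [0.527 0.282]
 [0.418 0.264]
 [0.411 0.316]] [0.46906836 0.29877822] 9.07832836291546 0.051337120968428414 0.11008744613191476
pad [ 0.53840303 -0.01578417]
mag [0.725 0.269 0.01 ]
lid [ 0.704 -0.224  0.01 ]
scr [0.374 0.019 0.01 ]
lidd [ 0.858 -0.005  0.01 ]
endfar [0.518 0.306 0.06 ]
endnear [0.425 0.294 0.06 ]
[0.15607995 0.63026565 0.23022064] [[ 0.24   0.971 -0.001]
 [ 0.971 -0.24  -0.002]
 [-0.002  0.    -1.   ]]
```

Call:
carry_out(
  series=[
    [0,0,-0.4,-248,380,70,1],
    [0,0,-0.4,-248,380,70,1],
    [0,0,-0.4,-248,380,70,1],
    [0,0,-0.4,-248,380,70,1],
    [0,0,-0.4,-248,380,70,1],
    [0,0,-0.4,-248,380,70,1],
    [0,0,-0.4,-248,380,70,1],
    [0,0,-0.4,-248,380,70,1],
    [0,0,-0.4,-248,380,70,1],
    [0,0,-0.4,-248,380,70,1],
  ],
  newtons=40,
)

```text
time: 1.35
position: [0.4639, 0.2998, 0.1608]
ee_rot: [-0.0, 0.648, 0.761, -0.001]
force: [-0.4, -0.2, 0.2]
grip_width: 0.0856
```

Run:
```python
from h import *
d=snap('wrist','w1'); s=env.get_obs();print(s['time'],s['joint_positions'].round(3),s['position'],R.from_quat(s['ee_rot'][[1,2,3,0]]).as_matrix().round(3))
for x in(-50,22,50):
  for z in(.01,.06): print(x,z,np.round(proj(d,[.469-.158*0+.987*x/1e3,.299+.158*x/1e3,z])))
```

```text
1.4 [-0.541  0.547 -0.111  1.793  0.08   0.807  1.041] [0.4637125  0.30022694 0.16099527] [[-0.16   0.987 -0.001]
 [ 0.987  0.16  -0.001]
 [-0.001 -0.002 -1.   ]]
-50 0.01 [271. 146.]
-50 0.06 [271. 154.]
22 0.01 [271. 219.]
22 0.06 [271. 239.]
50 0.01 [271. 244.]
50 0.06 [271. 268.]
```

View pics/w1.png

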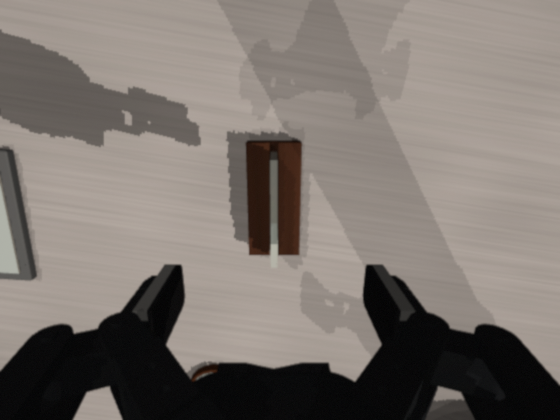

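Call:
carry_out(
  series=[
    [0,0,0,0,0,60,1],
    [0,0,0,0,0,110,1],
    [0,0,0,0,0,129,1],
    [0,0,0,0,0,129,1],
    [0,0,0,0,0,129,-1],
    [0,0,0,0,0,129,-1],
    [0,0,0,0,0,129,-1],
    [0,0,0,0,0,129,-1],
    [0,0,0,0,0,129,-1],
    [0,0,0,0,0,129,-1],
  ],
  newtons=40,
)

```text
time: 2.65
position: [0.4638, 0.3002, 0.0324]
ee_rot: [-0.0, 0.648, 0.762, -0.0]
force: [-0.1, -0.8, 4.2]
grip_width: 0.0051
```

Call:
carry_out(
  series=[
    [0,0,0,0,0,0,-1],
    [0,0,0,0,0,-20,-1],
    [0,0,0,0,0,-60,-1],
    [0,0,0,0,0,-110,-1],
    [0,0,0,0,0,-160,-1],
    [0,0,0,0,0,-200,-1],
    [0,0,0,0,0,-200,-1],
  ],
  newtons=60,
)

```text
time: 3.52
position: [0.4655, 0.3014, 0.2354]
ee_rot: [0.001, 0.648, 0.762, 0.003]
force: [1.0, -0.4, -1.0]
grip_width: 0.0051
```

Run:
```python
from h import *
d=snap('wrist','w2'); s=env.get_obs();print(s['time'],s['joint_positions'].round(3),s['position'],s['grip_width'],s['force'])
```

```text
3.575 [-0.533  0.463 -0.121  1.705  0.065  0.976  1.053] [0.46419074 0.30043455 0.23315615] 0.005148116072369751 [ 0.58369534 -0.9405793  -0.76050705]
```

View pics/w2.png

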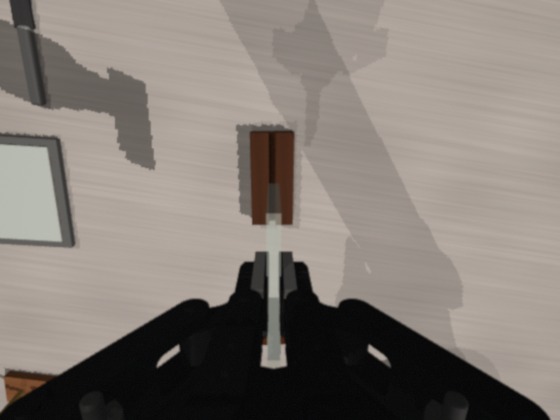

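```bash
cat > k.py <<'E'
from h import *
from scipy.optimize import least_squares
import itertools
Q=[[-1.3545,.61586,-.01265,1.42476,.00813,1.1034,-.0404],[-.541,.547,-.111,1.793,.08,.807,1.041],[-.533,.463,-.121,1.705,.065,.976,1.053]]
P=[[.15608,.63027,.23022],[.46371,.30023,.161],[.46419,.30043,.23316]]
E=[[.00075,.7875,.61632,-.00092],[0,.648,.762,-.0005],[0,.648,.762,.001]]
s=env.get_obs()
def fk(q,L,sg):
    h,a,b,c=L[:4]; Z=lambda t:R.from_euler('z',t); Y=lambda t:R.from_euler('y',t)
    r=Z(sg[0]*q[0])*Y(q[1]); p=np.array([0,0,h])+r.apply([0,0,a])
    r=r*Z(sg[1]*q[2])*Y(q[3]); p=p+r.apply([0,0,b])
    r=r*Z(sg[2]*q[4])*Y(q[5]); p=p+r.apply([0,0,c])
    return p,r*Z(sg[3]*q[6]+L[4])
def fit(sg,off,Q=Q,P=P,E=E):
    def f(L):
        o=[L[3:4]*.1-.03]
        for q,p,e in zip(Q,P,E):
            pp,rr=fk(q,L,sg); o+=[pp-p,.3*(rr.inv()*R.from_quat(np.array(e)[[1,2,3,0]])).as_rotvec()]
        return np.concatenate(o)
    return least_squares(f,[.3,.5,.4,.3,off])
E
python3 - <<'E'
from k import *
res=[]
for sg in itertools.product([1,-1],repeat=4):
  for off in(0,1.57,3.14,-1.57):
    r=fit(sg,off); res.append((r.cost,sg,r.x.round(3)))
for r in sorted(res,key=lambda r:r[0])[:4]:print(r)
E
```

```text
(np.float64(0.0005816738178463396), (-1, -1, -1, -1), array([0.154, 0.629, 0.322, 0.301, 3.141]))
(np.float64(0.0005816738178463408), (-1, -1, -1, -1), array([0.154, 0.629, 0.322, 0.301, 3.141]))
(np.float64(0.0005816738178463731), (-1, -1, -1, -1), array([0.154, 0.629, 0.322, 0.301, 3.141]))
(np.float64(0.0005816738178464527), (-1, -1, -1, -1), array([ 0.154,  0.629,  0.322,  0.301, -3.142]))
```

```bash
cat > sim.py <<'E'
from k import *
lo=np.array([-3.12,-.3,-1.34,.26,-1.36,.01,-2.84]);hi=np.array([3.12,2.06,1.32,2.42,4.5,1.98,2.84])
sg=(-1,)*4
L=np.array([.28,.53,.385,.3,np.pi])
q0=s['joint_positions']; p0,r0=fk(q0,L,sg)
print(p0,s['position'])
lab=np.array([.003,.041,.002])
def go(tilt,yaw,goal,bias=0):
    q=q0.copy(); rT=R.from_rotvec([0,0,yaw])*r0*R.from_rotvec([0,tilt,0]); pT=goal-rT.apply(lab)
    rv=(rT*r0.inv()).as_rotvec()
    for k in range(1,61):
        t=min(1,k/50); pk=p0+t*(pT-p0); rk=R.from_rotvec(rv*t)*r0
        for _ in range(3):
            p,r=fk(q,L,sg); e=np.r_[pk-p,(rk*r.inv()).as_rotvec()]
            J=np.array([np.r_[(fk(q+d,L,sg)[0]-p),((fk(q+d,L,sg)[1])*r.inv()).as_rotvec()]/1e-5 for d in np.eye(7)*1e-5]).T
            q=np.clip(q+J.T@np.linalg.solve(J@J.T+1e-4*np.eye(6),e),lo,hi)
    return q,np.linalg.norm(e[:3]),np.linalg.norm(e[3:]),np.minimum(q-lo,hi-q).min(),pT
E
python3 - <<'E'
from sim import *
for tl in(45,52,60):
 for yaw in(-90,-60,-30,0,30,60):
  q,a,b,m,pT=go(np.radians(tl),np.radians(yaw),np.array([.538,-.016,.155]))
  print(tl,yaw,q.round(2),round(a,3),round(b,3),round(m,2),pT.round(3))
E
```

```text
[0.45267756 0.32070208 0.23877059] [0.46419074 0.30043455 0.23315615]
45 -90 [ 0.94  0.64 -1.2   2.42 -0.74  0.01  1.08] 0.161 0.6 0.0 [0.528 0.024 0.154]
45 -60 [ 1.14  0.89 -1.24  2.36 -0.91  0.01  1.94] 0.075 0.251 0.0 [0.509 0.014 0.154]
45 -30 [ 0.83  0.67 -0.54  2.09 -0.83  0.64  2.31] 0.0 0.0 0.33 [ 0.498 -0.005  0.154]
45 0 [ 0.67  0.76 -0.39  1.78 -0.47  1.1   2.36] 0.0 0.0 0.48 [ 0.498 -0.026  0.154]
45 30 [ 0.53  0.88 -0.39  1.49 -0.19  1.45  2.52] 0.0 0.0 0.32 [ 0.508 -0.045  0.154]
45 60 [ 0.38  0.97 -0.42  1.27  0.09  1.71  2.76] 0.0 0.0 0.08 [ 0.527 -0.056  0.154]
52 -90 [ 1.18  0.98 -1.34  2.42 -0.81  0.01  1.32] 0.137 0.795 0.0 [0.528 0.024 0.154]
52 -60 [ 1.26  1.12 -1.34  2.4  -0.93  0.01  2.09] 0.095 0.37 0.0 [0.509 0.014 0.154]
52 -30 [ 0.92  0.76 -0.61  2.09 -0.88  0.67  2.42] 0.0 0.0 0.33 [ 0.498 -0.005  0.154]
52 0 [ 0.72  0.83 -0.43  1.75 -0.5   1.16  2.41] 0.0 0.0 0.43 [ 0.498 -0.026  0.154]
52 30 [ 0.55  0.95 -0.41  1.43 -0.21  1.55  2.52] 0.0 0.0 0.32 [ 0.508 -0.045  0.154]
52 60 [ 0.38  1.04 -0.43  1.19  0.07  1.84  2.75] 0.0 0.0 0.09 [ 0.527 -0.056  0.154]
60 -90 [ 1.39  1.7  -1.34  2.42 -0.79  0.01  1.74] 0.111 1.119 0.0 [0.528 0.024 0.153]
60 -60 [ 1.37  1.44 -1.34  2.42 -0.98  0.01  2.28] 0.093 0.487 0.0 [0.51  0.014 0.153]
60 -30 [ 1.    0.86 -0.67  2.09 -0.92  0.71  2.52] 0.0 0.0 0.32 [ 0.499 -0.004  0.153]
60 0 [ 0.76  0.91 -0.46  1.71 -0.54  1.24  2.44] 0.0 0.0 0.4 [ 0.498 -0.026  0.153]
60 30 [ 0.57  1.03 -0.43  1.36 -0.25  1.66  2.51] 0.0 0.0 0.32 [ 0.508 -0.044  0.153]
60 60 [ 0.38  1.13 -0.44  1.1   0.05  1.98  2.73] 0.0 0.0 0.0 [ 0.526 -0.055  0.153]
```

Call:
carry_out(
  series=[
    [0,0.05,0,-15,0,0,-1],
    [0,0.15,0,-50,-3,3,-1],
    [0,0.25,0,-90,-5,6,-1],
    [0,0.35,0,-130,-8,10,-1],
    [0,0.45,0,-170,-10,15,-1],
    [0,0.55,0,-210,-12,20,-1],
    [0,0.65,0,-245,-14,25,-1],
    [0,0.75,0,-280,-16,30,-1],
    [0,0.85,0,-310,-18,35,-1],
    [0,0.91,0,-324,-19,38,-1],
    [0,0.94,0,-327,-19,40,-1],
    [0,0.94,0,-327,-19,40,-1],
  ],
  newtons=60,
)

```text
time: 5.08
position: [0.4971, -0.0247, 0.192]
ee_rot: [-0.346, 0.578, 0.678, 0.294]
force: [-0.1, 1.0, -0.6]
grip_width: 0.0052
```

```bash
cat > st.py <<'E'
from h import *
s=env.get_obs(); r=R.from_quat(s['ee_rot'][[1,2,3,0]]); M=r.as_matrix()
l=s['position']+r.apply([.003,.041,.002])
print(s['time'],s['joint_positions'].round(3),s['position'].round(4),'w',s['grip_width'],s['force'].round(1));print(M.round(3),'tilt',np.degrees(np.arccos(M[2,0])));print('label',l,'shift tool mm',(M.T@(np.array([.538,-.016,.155])-l)*1e3).round(1), abs(s['dq']).max())
E
python3 st.py
```

```text
5.075 [ 0.687  0.773 -0.431  1.726 -0.553  1.235  2.362] [ 0.4971 -0.0247  0.192 ] w 0.0051558221339625355 [-0.1  1.  -0.6]
[[-0.093  0.987 -0.131]
 [ 0.58   0.16   0.798]
 [ 0.809 -0.002 -0.588]] tilt 36.00685565497117
label [ 0.53700908 -0.01478305  0.19313879] shift tool mm [-31.7   0.8  21.3] 0.036082434239931745
```

Reached; lower about 38 mm, then check with the cameras.

Call:
carry_out(
  series=[
    [0,0,0,-10,0,7,-1],
    [0,0,0,-22,1,15,-1],
    [0,0,0,-32,1,21,-1],
    [0,0,0,-32,1,21,-1],
    [0,0,0,-32,1,21,-1],
  ],
  newtons=60,
)

```text
time: 5.7
position: [0.4984, -0.0262, 0.1539]
ee_rot: [-0.346, 0.577, 0.679, 0.294]
force: [0.1, -0.1, -0.9]
grip_width: 0.0049
```

```bash
python3 st.py
python3 - <<'E'
from h import *
d=snap('top','top2');e=snap('side','side2')
L=[.538,-.016,.155];C=[.538,-.016,.012]
print([np.round(proj(k,p)) for k in(d,e) for p in(L,C)])
def crop(k):
    u,v=map(int,proj(k,L)); return cv2.resize(k['pixels'][v-75:v+75,u-50:u+50],None,fx=4,fy=4,interpolation=2),(u-50,v-75)
a,o1=crop(d);b,o2=crop(e);print(o1,o2)
cv2.imwrite('pics/c2.png',cv2.convertScaleAbs(np.hstack([a,b]),alpha=1.5)[:,:,::-1])
E
```

```text
5.7 [ 0.682  0.832 -0.423  1.739 -0.545  1.178  2.401] [ 0.4984 -0.0262  0.1539] w 0.004861024289691239 [ 0.1 -0.1 -0.9]
[[-0.093  0.987 -0.131]
 [ 0.58   0.161  0.798]
 [ 0.809 -0.001 -0.588]] tilt 35.99788157050657
label [ 0.538368   -0.01628551  0.15509938] shift tool mm [ 0.1 -0.3  0.3] 0.008466559735563815
[array([283., 212.]), array([281., 221.]), array([306., 162.]), array([304., 212.])]
(233, 136) (255, 87)
```

View pics/c2.png

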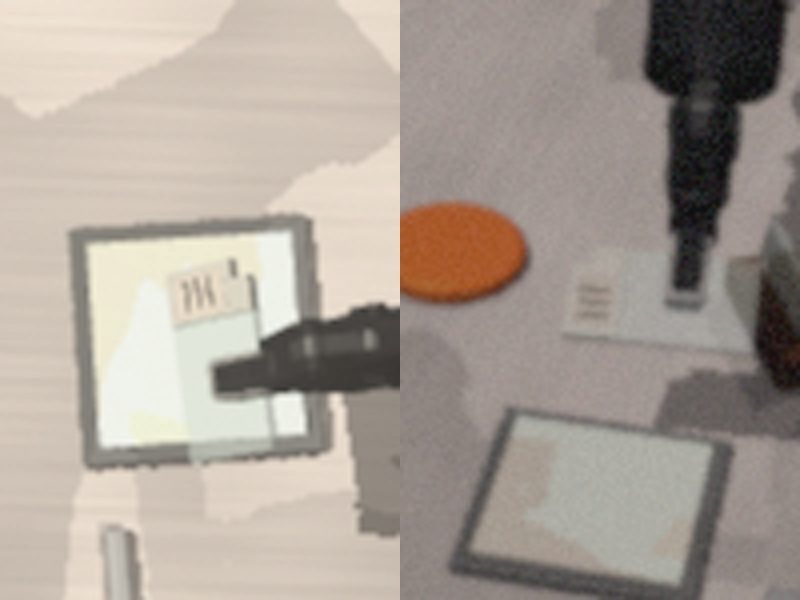

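The top crop shows the ruled label facing up at about pixel (282, 209), where I expected (283, 212), so it's about 6 mm off. The fingers are on the clear glass only, and nothing is touching the pad.

```bash
python3 -c "
from h import *
print(env.close_job())"
```

```text
the job is handed in; nothing more can be done
None
```

I took the marked slide out of the stand on the robot's left, gripping it near the middle of its clear part. It is now held label-up over the light pad, and I handed the job in at about 5.8 s. No verdict was reported.

- **Label position:** from the arm pose, the label's centre is within about 1 mm of the pad's middle and 143 mm above its face. The last top picture put the label about 6 mm off that; the limit is 30 mm.
- **Slope:** the slide is at about 36°, worked out from the tool's orientation.
- **Grip:** 60 N commanded. The last picture shows the fingers only on the clear glass. The finger opening reads 4.9 mm on the 6 mm slide.
- **Steadiness:** the fastest joint was turning at under 0.01 rad/s just before hand-in.
- **Other objects:** my path stayed well above the plain slide, magnifier, can lid and scraper. I didn't re-measure their positions at the end.

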